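Feeler check of a hang-tag punch

TASK

Check the feed throat of the desktop tag punch: first slide its red transport lock fully to its end stop so that the throat is open, then take the orange-handled feeler gauge out of its wooden stand and lower its blade upright, square to the throat and midway between the two sprung steel plates until both plates grip it with a light, definite drag, without forcing it. Finish while still holding the gauge by its handle snug at that depth (do not let go), and leave the mug, the tape dispenser and the jar where they are.

Things in the scene. Friction and masses are not known exactly. Their poses are not given: they have to be found in the camera images.
- throat (a point): Centre of the feed throat's mouth, on the top face of the white tag punch (fixed box, 150 x 240 x 100 mm high; top face 100 mm above the table). Axes are the punch's: x across the throat, y along it, z up. The mouth, edged in black, is 24 mm in x and 60 mm in y; it lies 50 mm to -y of the centre of the punch's top. The throat is about 90 mm deep.
- front_plate_lip (a point): Middle of the upper inner edge of the front sprung steel plate, the throat's wall on its -x side; 2 mm below the punch's top face. Axes as the punch's. The plate is 57 mm long in y, reaches 65 mm down and leans inwards going down (0.12 mm per mm), so the gap between the two plates narrows by 0.24 mm per mm of depth. The gap between the two lips is 14.5 to 16.5 mm (it differs from start to start), so the 5 mm blade first touches about 40 to 48 mm below the lips.
- back_plate_lip (a point): The same for the back plate, mirrored, on the throat's +x side.
- front_plate (a joint): How far the front plate is pushed outwards (to the punch's -x), m: 0 at rest, at most 0.006. Spring of 2.5 N per mm without preload; it springs back by itself.
- back_plate (a joint): The same for the back plate (to the punch's +x). With the blade midway, both plates pushed back about 0.5 to 3 mm is a snug drag; the downward push (drag) there is roughly 2 to 6 N, growing slowly with depth, with the blade tip some 50 to 62 mm below the lips. A blade 1 mm off midway loads one plate about 2.5 N more and the other 2.5 N less, which is felt as a sideways push on the gauge: shift it away from the plate that presses more.
- lock (a joint): Travel of the transport lock along the punch's +y, m: 0 to 0.020 at the start (shutter over the throat), 0.080 at its end stop (throat clear). Friction about 2 N; it stays where it is left.
- lock_grip (a point): Centre of the lock's red grip, a block 24 mm (x) x 14 mm (y) x 24 mm high that stands on a flat yellow shutter (44 x 80 x 3 mm) just above the punch's top; the grip's top is 12 mm above this point, the shutter's upper face 11 mm below it. Axes are the punch's; the grip slides along +y.
- gauge_handle (a point): Centre of the orange handle of the feeler gauge: the handle is 16 mm (x, pinch it across this) x 24 mm (y) x 50 mm high, z up. Below it hangs a steel blade 5 mm thick (x), 18 mm wide (y) and 75 mm long, on the handle's centre line; its rounded tip is 100 mm below this point. Mass about 60 g. At the start the gauge stands upright, blade in the slot and handle resting on top of the stand.
- gauge_tip (a point): Tip of the gauge's blade: on its centre line, 98.5 mm below the handle's centre, 1.5 mm above the very end. Axes as the handle's.
- stand: Wooden gauge stand, fixed, 56 x 66 x 80 mm high, origin at the centre of its underside. Slot from the top 9 mm (x) x 24 mm (y), right through, so the blade draws straight up.
- mug: White mug, 76 mm across and 85 mm high, origin at the centre of its underside; leave alone.
- tape: Blue tape dispenser, 50 x 130 x 72 mm high, origin at the centre of its underside; leave alone.
- jar: Glass jar with a black cap, 56 mm across and 70 mm high, origin at the centre of its underside; leave alone.
Mind the look-alikes: they are no part of the job. There is more than one size of the part that bears gauge_handle; the job needs the smallest.

How it is judged (in metres and radians):
On the way:
1. the transport lock is at its end stop (within 4 mm) (value of joint lock above 0.076 m), for 0.2 s.
At the end, for the whole second after the job is handed in: The lock is at its end stop (within 6 mm); the blade is upright (within 7 degrees) and square to the throat (within 8 degrees), its tip at least 30 mm down the throat, pressed by each of the two plates with 0.4 to 12 N; the gauge is at rest and the fingers still grip it (value of joint lock above 0.074 m and contact force between gauge and front_plate between 0.4 and 12 N and contact force between gauge and back_plate between 0.4 and 12 N and z of gauge_tip in the frame of throat below -0.03 m and angle between gauge_handle's own z axis and vertical below 0.12 rad and angle between the x axis of gauge_handle and the x axis of throat, either way round below 0.15 rad and contact force between the fingers and gauge above 1 N and linear speed of gauge below 0.01 m/s); the arm keeps its last pose, push and grip.
It fails at once if the blade is forced: more than 20 N on a plate (contact force between gauge and front_plate above 20 N or contact force between gauge and back_plate above 20 N).
It fails at once if the mug, the tape dispenser or the jar is moved more than 25 mm (distance of any of mug, tape, jar from where it was at the start of the episode above 0.025 m).
It also fails if it takes over 69 s, if anything falls off the work surface, if the arm or the gripper's body presses on something with over 40 N, if the wrist force passes 120 N, or if a joint passes its speed limit or range.

ROBOT

A 6-joint arm with a two-finger parallel gripper is mounted at the origin on the work surface. World frame = base frame: x ahead of the robot, y to its left, z up, the work surface at z = 0. Lengths are in m, angles in degrees, forces in N, time in s.
With the tool pointing down it reaches from about 0.4 to 0.825 m from the base axis. Payload 7 kg.
Tool frame: the origin (TCP) lies midway between the tips of the shut fingers; the grasp point (between the pads) lies 19 mm behind it; z points along the fingers, x is the direction in which the jaws open and shut, and the axes are right-handed (so a half turn about z gives the same grasp; the last joint's range is limited). The gripper opens to 88 mm and grips with 3 to 60 N. Pads are 19 mm wide; open, the fingers measure 130 mm over their backs; the gripper's body (78 mm by 193 mm) begins 47 mm behind the grasp point.
Start: joints at [93.226, 20.546, 0.682, 0, -70.136, -16.507], TCP at [0.155, 0.657, 0.227] pointing down, gripper open.
Joint ranges: [-176.03, 176.03], [-82.01, 121.73], [-58.28, 71.71], [-173.87, 95.51], [-174.79, -0.11], [-173.66, 173.66]. Speed limits (degrees/s): [136.94, 136.94, 172.46, 180, 180, 180].

INTERFACE

Orientations are given as [roll, pitch, yaw] about the fixed x, y, z axes, in that order (R = Rz(yaw) Ry(pitch) Rx(roll)).
In Python, from plant import * gives the robot as it stands. The module is installed in compiled form; this text tells all that it offers.
- The arm moves only by the shell command python3 -m pendant 'ROWS' [OPENING]. ROWS is JSON, a list that holds one entry, the list of rows, each a list of 6 numbers: the shift along the world's x, y, z in mm, then the turn, a rotation vector about the world's x, y, z in degrees. A call has 1 to 10 rows; each row is the pose to reach, as a shift and turn from the pose commanded when the call began; what a row does not reach only later rows make up. A row lasts 1/8 s, in which the tool goes at most 62.5 mm and 10.7 degrees, less where a joint would pass 70% of its speed; a pose out of reach is approached as far as the arm can. A call with a gripper value outside its range is refused whole. OPENING is the closure, from -1 (fully open) to 1 (shut), set as the call begins (- or left out, the last holds). The fingers move at their own pace and stop on an object; the grip force is fixed at half the most. Time passes only in rows, so rows that repeat a pose let the fingers close. It gives the time, the measured TCP pose, the force and the opening at its end, in the units of the state.
- get_obs(): the state, without advancing time (a new reading comes with each control period).
- snapshot(name): name is "side" or "top" or "wrist"; returns a dict with "pixels" (400x640x3 uint8, red, green, blue), "depth" (400x640 float32, m along the optical axis (not along the pixel's ray), 0 where there is no reading), "fx", "fy", "cx", "cy" (pixels), "pose" (4x4, takes a point from camera to world coordinates); the wrist camera has in their place "tool_from_camera" (4x4, takes a point from camera to tool coordinates, whose origin is the TCP and whose axes are the tool frame's). Camera axes: x right, y down, z forward; pixel columns grow to the right and rows downward; lengths in m; the calibration is good to about 2 mm. A picture is of the moment at which its call begins: read the wrist's pose just before it.
- close_job(): hands the job in, once; it reports no verdict.
The state is a dict: "clock": time; "joint_pos": joint angles; "qvel": joint speeds; "tau": joint torques, N m; "tool_pos": TCP position; "orientation": TCP orientation; "force": force on the tool from outside, world axes, zero at the start; "moment": the same for the moment, N m; "opening": finger opening in m.
Only numpy, scipy, OpenCV 4.12 (cv2) and the standard library are available. Lean on these libraries where they do the work, as an engineer would, in place of code of your own. Each camera call takes 0.05 s, during which the arm holds its last target. There are 200 camera calls.

## Working session

There is one attempt and no reset: what is moved stays moved. The work goes in short steps, Python scripts to look and compute and a shell command to move; the robot and the scene stay as the last step left them, time stands still between calls to the robot, and variables do not carry over. Pictures are saved under pics/ and viewed, about 8 in all and at most 12, crops included, and the job is handed in when it is done.

```bash
mkdir -p pics; cat > h.py <<'E'
from plant import *
import numpy as np, cv2
def shot(n,f):
    s=snapshot(n); cv2.imwrite('pics/'+f+'.png',s['pixels'][:,:,::-1]); np.savez('pics/'+f+'.npz',**s); return s
def cloud(s,T=None):
    T=s['pose'] if T is None else T
    d=s['depth']; v,u=np.mgrid[:400,:640]
    P=np.stack([(u-s['cx'])/s['fx']*d,(v-s['cy'])/s['fy']*d,d],-1)
    return P@T[:3,:3].T+T[:3,3]
E
python3 - <<'E'
from h import *
a=shot('top','top1');b=shot('side','side1')
print(get_obs()); print(a['pose'],b['pose'])
cv2.imwrite('pics/both.png',cv2.resize(np.vstack([a['pixels'],b['pixels']])[:,:,::-1],(480,600)))
E
```

```text
{'clock': 0.1, 'joint_pos': array([ 9.32269323e+01,  2.05875456e+01,  6.40962160e-01, -1.75001350e-02,
       -7.01352786e+01, -1.65065372e+01]), 'qvel': array([-0.04620998, -0.032421  ,  0.11793207,  0.02367617, -0.11511302,
       -0.02082021]), 'tau': array([-2.15592001e-03, -5.84160054e+01,  2.93751240e+01,  7.01556042e+00,
        1.01842088e-02, -4.93862819e-05]), 'tool_pos': array([0.15497998, 0.6565395 , 0.22572942]), 'orientation': array([-1.79992513e+02, -8.31630005e-02, -1.03285569e+02]), 'force': array([0.32303324, 0.01447634, 1.17831555]), 'moment': array([0.01970878, 0.05088649, 0.04863796]), 'opening': 0.08764937865574685}
[[-1.93978495e-04 -9.92608672e-01  1.21358913e-01  4.81976637e-01]
 [-9.99903955e-01  1.87431057e-03  1.37319709e-02 -1.58129881e-02]
 [-1.38579377e-02 -1.21344594e-01 -9.92513701e-01  1.52978776e+00]
 [ 0.00000000e+00  0.00000000e+00  0.00000000e+00  1.00000000e+00]] [[ 0.99906452 -0.00969883  0.04214279  0.61482086]
 [-0.04086347 -0.5306359   0.84661427 -0.93273393]
 [ 0.01415131 -0.84754438 -0.53053583  0.6813158 ]
 [ 0.          0.          0.          1.        ]]
```

View pics/top1.png

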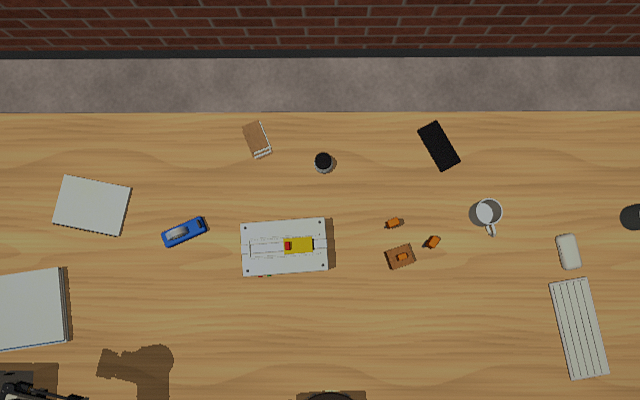

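View pics/side1.png

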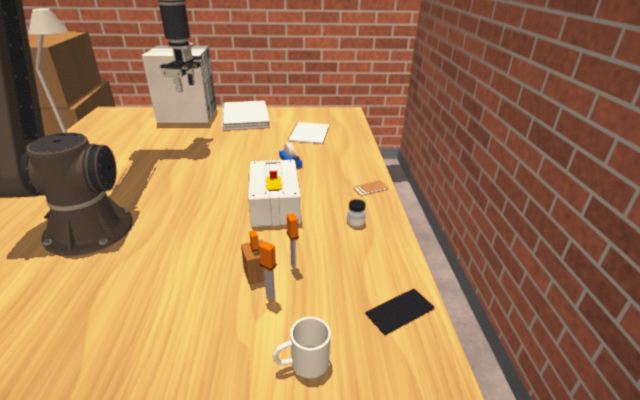

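```bash
python3 - <<'E'
from h import *
a=dict(np.load('pics/top1.npz'));P=cloud(a);hsv=cv2.cvtColor(a['pixels'],cv2.COLOR_RGB2HSV)
H,S,V=[hsv[...,i].astype(int) for i in range(3)]
def rep(n,m):
    k,l,st,c=cv2.connectedComponentsWithStats(m.astype(np.uint8))
    for i in range(1,k):
        if st[i,4]<12: continue
        q=P[l==i]; r=cv2.minAreaRect(q[:,:2].astype(np.float32)*1000)
        print(n,c[i].round(),st[i,4],'med',np.median(q,0).round(4),'zr',np.percentile(q[:,2],[5,95]).round(3),'rect',np.round(r[0],1),np.round(r[1],1),round(r[2],1))
z=P[...,2]
box=np.zeros((400,640),bool);box[180:300,150:520]=1
rep('orange',box&(S>200)&(H>5)&(H<16)&(V>150))
rep('red',box&(S>180)&((H<4)|(H>175)))
rep('yel',box&(S>180)&(H>20)&(H<32)&(z>.08))
pun=np.zeros_like(box);pun[205:290,225:345]=1
rep('punch',pun&(abs(z-.1)<.008))
rep('standtop',box&(abs(z-.08)<.006)&~pun)
# fit punch box
i=a['pixels']
c=np.hstack([cv2.resize(i[205:290,225:345],(480,340),interpolation=2),cv2.resize(i[205:285,375:455],(340,340),interpolation=2)])
s=np.load('pics/side1.npz')['pixels']
d=np.hstack([cv2.resize(s[150:240,230:320],(400,400)[:2],interpolation=2),cv2.resize(s[205:315,230:320],(327,400),interpolation=2)])
d=cv2.copyMakeBorder(d,0,0,0,820-d.shape[1],0)
o=cv2.resize(np.vstack([c,d]),(660,596))
cv2.imwrite('pics/crop.png',o[:,:,::-1])
E
```

```text
orange [434. 241.] 42 med [ 0.5441 -0.2812  0.1573] zr [0.154 0.162] rect [ 543.4 -279.9] [17.2 25.4] 55.9
red [287. 245.] 35 med [0.5346 0.1123 0.1281] zr [0.125 0.554] rect [505.5  54.7] [147.4  19.5] 64.0
yel [299. 245.] 374 med [0.5357 0.0823 0.1044] zr [0.099 0.11 ] rect [528.   52.4] [153.5  59.3] 77.1
punch [283. 246.] 4386 med [0.5331 0.1291 0.1006] zr [0.095 0.106] rect [534.2 127.9] [150.  240.4] 4.5
standtop [498. 209.] 52 med [ 0.6394 -0.4814  0.0818] zr [0.076 0.086] rect [ 639.8 -475.9] [68.6 24.6] 16.0
standtop [479. 218.] 35 med [ 0.6128 -0.4216  0.0817] zr [0.076 0.086] rect [ 611.4 -426.3] [52.2 12.7] 41.1
standtop [399. 256.] 380 med [ 0.5055 -0.1966  0.08  ] zr [0.075 0.085] rect [ 505.6 -198.9] [55.8 66.6] 19.2
```

View pics/crop.png

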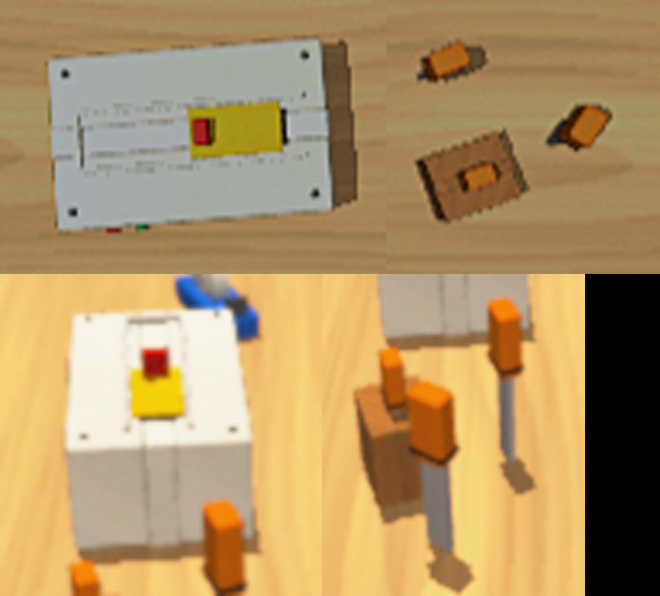

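Candidates for the gauge, top view: (402,257) in the wooden stand with the smallest handle, (394,223) and (433,241) both free-standing and larger. I choose the one in the stand. The close crop confirms this. Next I move over the punch and use the wrist camera.

```bash
python3 -m pendant '[[[381,-545,60,0,0,-72.2],[381,-545,60,0,0,-72.2],[381,-545,60,0,0,-72.2],[381,-545,60,0,0,-72.2],[381,-545,60,0,0,-72.2],[381,-545,60,0,0,-72.2],[381,-545,60,0,0,-72.2],[381,-545,60,0,0,-72.2],[381,-545,60,0,0,-72.2],[381,-545,60,0,0,-72.2]]]' -1
python3 -m pendant '[[[0,0,0,0,0,0],[0,0,0,0,0,0],[0,0,0,0,0,0],[0,0,0,0,0,0]]]'
cat >> h.py <<'E'
from scipy.spatial.transform import Rotation as R
def wrist(f):
    o=get_obs(); s=shot('wrist',f); T=np.eye(4); T[:3,:3]=R.from_euler('xyz',o['orientation'],degrees=True).as_matrix(); T[:3,3]=o['tool_pos']
    T=T@s['tool_from_camera']; np.save('pics/'+f+'_T.npy',T); return s,T,cloud(s,T)
E
python3 - <<'E'
from h import *
s,T,P=wrist('w1'); o=get_obs(); print(o['tool_pos'],o['orientation'],o['joint_pos'],o['force']); print(s['tool_from_camera'],s['fx'])
E
```

```text
clock: 1.35
tool_pos: [0.5124, 0.1449, 0.2829]
orientation: [180.0, 0.0, -175.5]
force: [1.3, 2.1, 0.2]
opening: 0.0875
clock: 1.85
tool_pos: [0.5112, 0.1479, 0.2827]
orientation: [180.0, -0.0, -175.4]
force: [0.3, 0.3, 0.3]
opening: 0.0871
[0.51124672 0.14781103 0.28276681] [ 1.79992527e+02  2.58585539e-03 -1.75364183e+02] [ 3.72466497e+01  5.10783338e+00 -1.21046548e+01 -5.13120559e-03
 -7.27813063e+01 -3.26093135e+01] [0.13990764 0.0958156  0.15452397]
[[ 9.99999794e-01  4.13864191e-04  4.89668889e-04  9.37689451e-04]
 [-5.25523242e-04  9.66610363e-01  2.56250132e-01 -6.98778604e-02]
 [-3.67266268e-04 -2.56250337e-01  9.66610382e-01 -1.57898411e-01]
 [ 0.00000000e+00  0.00000000e+00  0.00000000e+00  1.00000000e+00]] 307.0129569986557
```

View pics/w1.png

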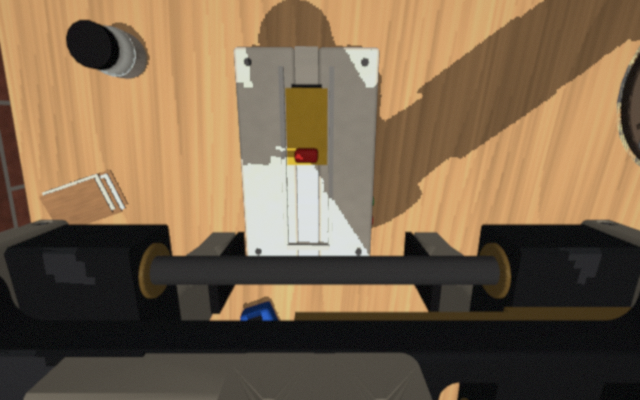

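The wrist view shows the punch with the yellow shutter over the throat, the red grip at (306,155) and the mouth's black far edge at (306,86). I now measure these.

```bash
cat >> h.py <<'E'
def at(P,u,v,k=1): return np.median(P[v-k:v+k+1,u-k:u+k+1].reshape(-1,3),0).round(4)
def rect(P,m):
    k,l,st,c=cv2.connectedComponentsWithStats(m.astype(np.uint8)); i=1+np.argmax(st[1:,4]); q=P[l==i]
    r=cv2.minAreaRect(q[:,:2].astype(np.float32)*1000); print(c[i].round(),st[i,4],np.median(q,0).round(4),np.round(r[0],1),np.round(r[1],1),round(r[2],1)); return l==i
E
python3 - <<'E'
from h import *
s=dict(np.load('pics/w1.npz'));P=cloud(s,np.load('pics/w1_T.npy'))
hsv=cv2.cvtColor(s['pixels'],cv2.COLOR_RGB2HSV);H,S=hsv[...,0],hsv[...,1];z=P[...,2]
up=np.zeros(z.shape,bool);up[:215]=1
box=up.copy();box[:,:200]=0;box[:,400:]=0
rect(P,box&(abs(z-.1)<.006))
rect(P,box&(S>150)&(H>20)&(H<32)&(abs(z-.104)<.006))
rect(P,box&(S>150)&((H<5)|(H>172))&(abs(z-.126)<.006))
for u,v in [(306,152),(306,158),(306,86),(306,240)]: print(at(P,u,v))
E
```

```text
[307. 128.] 22508 [0.5334 0.0868 0.0997] [533.1  96.9] [150.2 179.5] 4.4
[306. 120.] 2609 [0.5348 0.08   0.1037] [534.5  86.4] [42.3 79.4] 4.7
[306. 155.] 246 [0.5314 0.1144 0.1275] [532.  114.6] [21.4 12.1] 4.4
[0.5315 0.1113 0.1279]
[0.5312 0.1173 0.1276]
[0.5376 0.046  0.1004]
[0.5262 0.2182 0.0987]
```

```bash
python3 -m pendant '[[[21,-33,-40,0,0,0],[21,-33,-90,0,0,0],[21,-33,-120,0,0,0],[21,-33,-145,0,0,0],[21,-33,-165,0,0,0],[21,-33,-175,0,0,0],[21,-33,-175,0,0,0],[21,-33,-175,0,0,0]]]' -1
python3 -m pendant '[[[0,0,0,0,0,0],[0,0,0,0,0,0],[0,0,0,0,0,0],[0,0,0,0,0,0],[0,0,0,0,0,0]]]' 1
python3 -c "
from h import *
s,T,P=wrist('w2');print(get_obs()['force'])"
```

```text
clock: 2.9
tool_pos: [0.5332, 0.1142, 0.1086]
orientation: [180.0, 0.1, -175.5]
force: [-0.1, -0.0, 0.2]
opening: 0.0877
clock: 3.52
tool_pos: [0.5327, 0.1137, 0.1077]
orientation: [-180.0, -0.0, -175.5]
force: [0.0, 0.6, 0.4]
opening: 0.0429
[ 0.32199225 -0.23022162 -0.44717628]
```

View pics/w2.png

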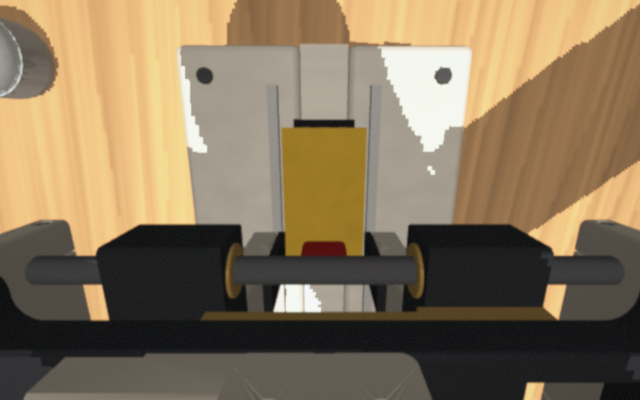

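The fingers straddle the red grip at (324,248) and are still closing. I'll finish closing, then drag.

```bash
python3 -m pendant '[[[0,0,0,0,0,0],[0,0,0,0,0,0],[0,0,0,0,0,0],[0,0,0,0,0,0],[-0.8,10,0,0,0,0],[-1.5,20,0,0,0,0],[-2.3,30,0,0,0,0],[-3.1,40,0,0,0,0],[-3.9,50,0,0,0,0],[-4.2,55,0,0,0,0]]]' 1
python3 -m pendant '[[[-0.2,3,0,0,0,0],[-0.4,6,0,0,0,0],[-0.4,6,0,0,0,0]]]'
```

```text
clock: 4.82
tool_pos: [0.5288, 0.169, 0.1077]
orientation: [-180.0, 0.0, -175.5]
force: [4.3, -2.1, -3.3]
opening: 0.0235
clock: 5.2
tool_pos: [0.5284, 0.175, 0.1078]
orientation: [180.0, 0.0, -175.5]
force: [3.7, 0.5, -3.0]
opening: 0.0236
```

```bash
python3 -m pendant '[[[-0.2,3,0,0,0,0],[-0.4,6,0,0,0,0],[-0.4,6,0,0,0,0]]]'
python3 -m pendant '[[[-0.2,3,0,0,0,0],[-0.2,3,0,0,0,0]]]'
python3 -m pendant '[[[-0.2,3,0,0,0,0],[-0.2,3,0,0,0,0]]]'
```

```text
clock: 5.58
tool_pos: [0.5279, 0.1808, 0.1078]
orientation: [180.0, 0.0, -175.5]
force: [3.8, -0.3, -3.3]
opening: 0.0235
clock: 5.82
tool_pos: [0.5277, 0.1834, 0.1077]
orientation: [-180.0, 0.0, -175.5]
force: [5.9, -2.8, -2.5]
opening: 0.0241
clock: 6.08
tool_pos: [0.5276, 0.1836, 0.1077]
orientation: [-179.7, -0.1, -175.5]
force: [10.9, -14.5, -1.7]
opening: 0.0239
```

The stop shows as a stall with a force rise. Travel was 70 mm. Now I release and look at the throat.

```bash
python3 -m pendant '[[[0,-2.5,0,0,0,0],[0,-2.5,0,0,0,0],[0,-2.5,0,0,0,0],[0,-2.5,0,0,0,0],[0,-2.5,20,0,0,0],[0,-2.5,45,0,0,0],[11,-36,58,0,0,0],[11,-36,58,0,0,0],[11,-36,58,0,0,0],[11,-36,58,0,0,0]]]' -1
python3 - <<'E'
from h import *
s,T,P=wrist('w3'); o=get_obs();print(o['tool_pos'],o['force'])
hsv=cv2.cvtColor(s['pixels'],cv2.COLOR_RGB2HSV);H,S=hsv[...,0],hsv[...,1];z=P[...,2]
box=np.zeros(z.shape,bool);box[:215,200:440]=1
rect(P,box&(abs(z-.1)<.003))
c=cv2.resize(s['pixels'][20:270,220:420],(480,600),interpolation=2)
cv2.imwrite('pics/w3c.png',c[:,:,::-1])
E
```

```text
clock: 7.32
tool_pos: [0.5379, 0.1511, 0.1652]
orientation: [-180.0, -0.0, -175.5]
force: [-0.4, 0.0, 0.3]
opening: 0.088
[0.53797739 0.15114163 0.16522013] [ 1.00151085 -0.12598176  0.2108907 ]
[333. 100.] 35323 [0.5408 0.0652 0.0996] [534.8  78.9] [149.  144.1] 4.5
```

View pics/w3c.png

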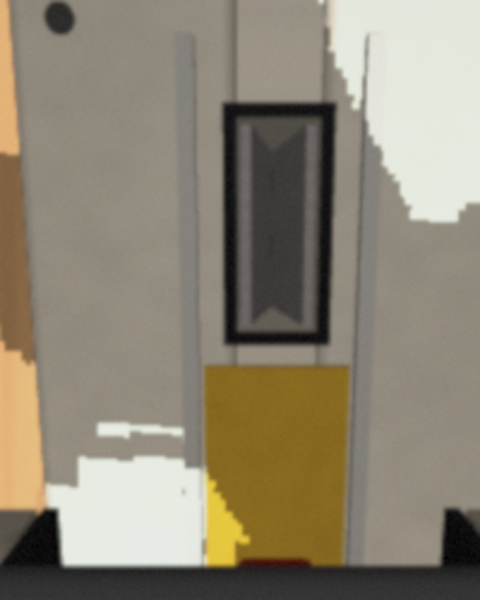

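The lock is open: the mouth's black frame spans crop (224–335, 103–344), with both plates visible and the yellow shutter clear below it. I now compute the centre.

```bash
python3 - <<'E'
from h import *
s=dict(np.load('pics/w3.npz'));T=np.load('pics/w3_T.npy');P=cloud(s,T)
def ray(u,v,z):
    d=T[:3,:3]@[(u-s['cx'])/s['fx'],(v-s['cy'])/s['fy'],1.]; return T[:3,3]+d*(z-T[2,3])/d[2]
g=cv2.cvtColor(s['pixels'],cv2.COLOR_RGB2GRAY)
m=np.zeros(g.shape,bool);m[50:175,305:370]=1
m&=(g<45)
k,l,st,c=cv2.connectedComponentsWithStats(m.astype(np.uint8));i=1+np.argmax(st[1:,4]);v,u=np.nonzero(l==i)
q=np.array([ray(a,b,.1)[:2] for a,b in zip(u,v)],np.float32)*1000
print('frame',cv2.minAreaRect(q))
t=np.radians(4.5);X=np.array([np.cos(t),np.sin(t)]);Y=np.array([-X[1],X[0]])
# gray profile across the throat at middle rows
for v in (95,105,115,125,135):
    print(v,g[v,306:366].tolist())
print('lips by crop', [ (ray(220+cx/2.4,20+225/2.4,.098)[:2]*1000).round(1) for cx in (252,305)], 'outer strips',[ (ray(220+cx/2.4,20+225/2.4,.098)[:2]*1000).round(1) for cx in (240,316)])
b=np.zeros(g.shape,bool);b[60:165,310:365]=1
Z=P[...,2]
for v in (100,115,130): print([round(1000*float(z)) for z in Z[v,310:365]])
E
```

```text
frame ((534.8497314453125, 77.34545135498047), (30.464012145996094, 66.6627197265625), 4.402688503265381)
95 [144, 143, 144, 142, 143, 140, 119, 66, 25, 20, 20, 31, 53, 79, 93, 103, 104, 101, 86, 67, 60, 58, 58, 60, 58, 59, 56, 52, 56, 57, 58, 58, 58, 57, 58, 60, 58, 59, 58, 61, 70, 87, 101, 104, 99, 91, 75, 58, 32, 19, 18, 26, 57, 100, 133, 140, 140, 140, 140, 138]
105 [142, 142, 141, 140, 140, 137, 118, 63, 23, 18, 22, 27, 48, 77, 92, 102, 101, 97, 85, 67, 61, 60, 60, 58, 59, 59, 57, 60, 59, 60, 59, 61, 58, 60, 59, 61, 59, 61, 59, 62, 74, 91, 99, 101, 96, 85, 68, 48, 29, 15, 15, 30, 69, 113, 136, 140, 140, 141, 139, 139]
115 [140, 140, 141, 142, 141, 139, 118, 72, 26, 17, 17, 22, 47, 78, 94, 105, 106, 100, 87, 69, 61, 60, 59, 58, 57, 57, 58, 58, 59, 59, 58, 59, 59, 57, 59, 60, 59, 60, 60, 62, 73, 93, 101, 103, 96, 82, 65, 43, 20, 18, 16, 39, 87, 130, 140, 144, 143, 141, 141, 141]
125 [143, 141, 143, 142, 141, 140, 120, 71, 29, 21, 17, 23, 48, 78, 94, 102, 103, 99, 86, 67, 62, 57, 59, 60, 58, 56, 54, 54, 54, 57, 58, 59, 59, 58, 59, 59, 60, 60, 61, 65, 77, 98, 103, 104, 95, 79, 62, 3
[... 450 characters left out ...]
100, 101, 101, 101, 100, 100, 101, 99, 74, 14, 98, 97, 98, 97, 94, 88, 81, 74, 67, 59, 51, 40, 32, 38, 44, 49, 55, 58, 64, 69, 74, 79, 82, 87, 90, 94, 98, 97, 97, 97, 97, 91, 96, 101, 101, 99, 99, 101, 100, 100, 99, 99, 101, 100]
[99, 100, 99, 100, 100, 100, 102, 100, 99, 75, 17, 97, 98, 97, 97, 94, 88, 80, 73, 66, 59, 51, 41, 32, 38, 44, 50, 56, 60, 66, 70, 75, 79, 84, 87, 92, 95, 98, 97, 97, 97, 85, 94, 99, 100, 100, 101, 100, 102, 100, 99, 98, 99, 100, 99]
[99, 100, 101, 98, 101, 100, 99, 99, 100, 78, 18, 96, 98, 97, 98, 93, 88, 81, 71, 65, 57, 48, 38, 33, 39, 46, 51, 57, 62, 66, 70, 76, 80, 84, 89, 92, 97, 99, 99, 99, 98, 89, 96, 100, 101, 100, 100, 100, 101, 100, 100, 99, 100, 100, 100]
```

```bash
python3 -m pendant '[[[0,-10,50,0,0,0],[-10,-65,85,0,0,5],[-25,-125,85,0,0,10],[-35,-185,85,0,0,14.7],[-49,-245,85,0,0,14.7],[-49,-303,85,0,0,14.7],[-49,-303,85,0,0,14.7],[-49,-303,85,0,0,14.7],[-49,-303,85,0,0,14.7],[-49,-303,85,0,0,14.7]]]' 0.1
python3 - <<'E'
from h import *
s,T,P=wrist('w4'); o=get_obs();print(o['tool_pos'],o['orientation'],o['joint_pos'],o['opening'])
hsv=cv2.cvtColor(s['pixels'],cv2.COLOR_RGB2HSV);H,S,V=[hsv[...,i] for i in range(3)];z=P[...,2]
m=(S>180)&(H>4)&(H<16)&(V>90)&(z>.1)&(z<.2); m[260:]=0
k,l,st,c=cv2.connectedComponentsWithStats(m.astype(np.uint8))
for i in range(1,k):
    if st[i,4]<40: continue
    q=P[l==i]; zt=np.percentile(q[:,2],90); q=q[q[:,2]>zt-.006]; r=cv2.minAreaRect(q[:,:2].astype(np.float32)*1000)
    print(c[i].round(),zt.round(4),np.round(r[0],1),np.round(r[1],1),round(r[2],1))
b=(abs(z-.08)<.006);b[260:]=0; rect(P,b)
E
```

```text
clock: 8.62
tool_pos: [0.4896, -0.1511, 0.2507]
orientation: [180.0, 0.0, -160.7]
force: [0.5, 0.5, -0.9]
opening: 0.0398
[ 0.48956367 -0.15122237  0.25076015] [ 1.79999307e+02  3.78150807e-03 -1.60674620e+02] [ 4.81587723e+00  4.17621919e+00 -1.73352168e+01 -1.73983495e-03
 -6.84850769e+01  1.45101406e+01] 0.03945996106085684
[314.  22.] 0.1585 [ 541.5 -280.3] [19.3 29. ] 55.6
[211. 137.] 0.1584 [ 593.4 -173.6] [19.2 28.5] 21.5
[327. 141.] 0.1304 [ 502.9 -200.2] [14.5 23.1] 19.6
[327. 137.] 2905 [ 0.5041 -0.2028  0.0795] [ 502.6 -199.8] [56.1 65.6] 19.3
```

View pics/w4.png

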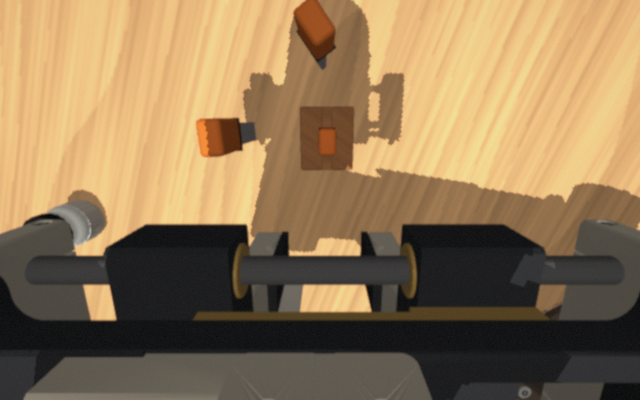

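The handle is at pixel (327,141), top z 0.130, 14.5×23 mm, yaw 19.6°. It is clearly smaller than the two look-alikes at (314,22) and (211,137), whose tops are at 0.158. Next I grasp it high, so the gripper body clears the neighbours.

```bash
python3 -m pendant '[[[7,-25,-40,0,0,0],[14,-49,-70,0,0,0],[14,-49,-95,0,0,0],[14,-49,-115,0,0,0],[14,-49,-130,0,0,0],[14,-49,-140,0,0,0],[14,-49,-145.5,0,0,0],[14,-49,-145.5,0,0,0],[14,-49,-145.5,0,0,0]]]' 0.1
python3 -m pendant '[[[0,0,0,0,0,0],[0,0,0,0,0,0],[0,0,0,0,0,0],[0,0,0,0,0,0],[0,0,0,0,0,0]]]' 1
```

```text
clock: 9.8
tool_pos: [0.5037, -0.2013, 0.1058]
orientation: [-180.0, 0.1, -160.8]
force: [0.2, 0.6, 0.2]
opening: 0.0392
clock: 10.42
tool_pos: [0.5035, -0.2013, 0.1054]
orientation: [-180.0, 0.0, -160.8]
force: [-0.0, 1.0, 1.6]
opening: 0.0158
```

```bash
python3 -m pendant '[[[0,0,0,0,0,0],[0,0,10,0,0,0],[0,0,30,0,0,0],[0,0,60,0,0,0],[0,0,95,0,0,0],[0,0,130,0,0,0],[0,0,155,0,0,0],[0,0,170,0,0,0],[0,0,170,0,0,0]]]' 1
python3 -m pendant '[[[2,20,0,0,0,-1],[6,50,0,0,0,-3],[11,90,0,0,0,-5],[16,130,0,0,0,-8],[21,175,0,0,0,-10],[25,215,0,0,0,-12],[29,250,0,0,0,-14],[32,272,0,0,0,-14.7],[32,279,0,0,0,-14.7],[32,279,0,0,0,-14.7]]]'
python3 -m pendant '[[[0,0,0,0,0,0],[0,0,0,0,0,0],[0,0,0,0,0,0]]]'
python3 - <<'E'
from h import *
s,T,P=wrist('w5'); b=shot('side','s5'); o=get_obs();print(o['tool_pos'],o['orientation'],o['force'],o['opening'])
c=cv2.resize(b['pixels'][60:260,190:370],(540,600),interpolation=2)
cv2.imwrite('pics/s5c.png',c[:,:,::-1])
E
```

```text
clock: 11.55
tool_pos: [0.5036, -0.2013, 0.276]
orientation: [-180.0, 0.1, -160.8]
force: [-0.5, -0.5, -1.8]
opening: 0.0156
clock: 12.8
tool_pos: [0.5349, 0.0777, 0.2743]
orientation: [-180.0, -0.1, -175.4]
force: [-0.4, -0.5, -0.8]
opening: 0.0157
clock: 13.18
tool_pos: [0.5353, 0.0773, 0.2753]
orientation: [180.0, 0.0, -175.5]
force: [-0.8, 0.1, -1.4]
opening: 0.0157
[0.53534334 0.07746133 0.27532432] [ 1.79993429e+02  1.12653739e-02 -1.75507916e+02] [-0.68519977 -0.58312051  0.22377914] 0.01590600081014959
```

View pics/s5c.png

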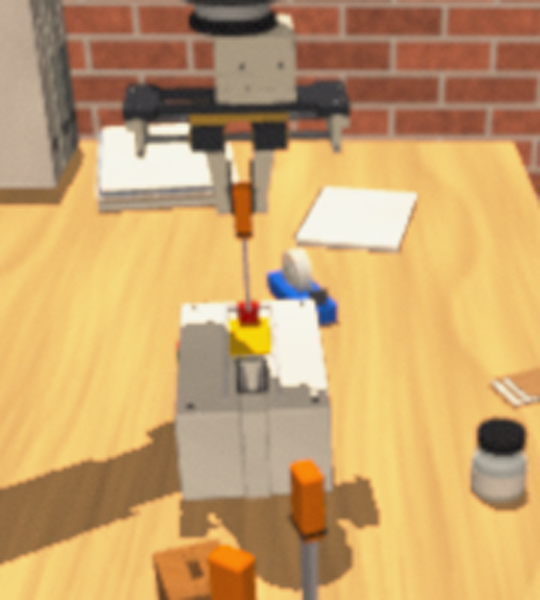

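The gauge is upright in the jaws above the open throat, its tip at crop (247,300). Next I lower it to just above the expected contact depth.

```bash
python3 -m pendant '[[[0.4,0,-25,0,0,0],[0.4,0,-55,0,0,0],[0.4,0,-80,0,0,0],[0.4,0,-100,0,0,0],[0.4,0,-110,0,0,0],[0.4,0,-110,0,0,0],[0.4,0,-110,0,0,0],[0.4,0,-110,0,0,0]]]'
cat > f.py <<'E'
from h import *
F=[];M=[]
for i in range(6):
    snapshot('top'); o=get_obs(); F.append(o['force']); M.append(o['moment'])
t=np.radians(4.5);Q=np.array([[np.cos(t),np.sin(t),0],[-np.sin(t),np.cos(t),0],[0,0,1]])
print(o['clock'],o['tool_pos'].round(4),'F punch',(Q@np.mean(F,0)).round(2),'sd',np.std(F,0).round(2),'M',(Q@np.mean(M,0)).round(3),o['opening'])
E
python3 f.py
```

```text
clock: 14.28
tool_pos: [0.5362, 0.0779, 0.1661]
orientation: [180.0, 0.1, -175.5]
force: [-0.1, 0.4, -0.4]
opening: 0.0157
14.575 [0.5358 0.0778 0.1654] F punch [-0.24 -0.22 -1.03] sd [0.69 0.55 0.58] M [ 0.069 -0.043  0.029] 0.016233060621072597
```

```bash
for i in 1; do python3 -m pendant '[[[0,0,-3,0,0,0],[0,0,-6,0,0,0],[0,0,-8,0,0,0],[0,0,-8,0,0,0],[0,0,-8,0,0,0]]]'; done; python3 f.py
python3 -m pendant '[[[0,0,-2,0,0,0],[0,0,-4,0,0,0],[0,0,-4,0,0,0],[0,0,-4,0,0,0]]]'; python3 f.py
```

```text
clock: 15.2
tool_pos: [0.5358, 0.0777, 0.1572]
orientation: [-180.0, -0.0, -175.5]
force: [-1.0, 0.5, 0.1]
opening: 0.0156
15.5 [0.5357 0.0778 0.1573] F punch [-0.24  0.01 -0.5 ] sd [0.45 0.28 0.39] M [ 0.094 -0.034 -0.001] 0.015592030621361413
clock: 16.0
tool_pos: [0.5357, 0.0777, 0.1532]
orientation: [-180.0, -0.0, -175.5]
force: [0.0, -0.1, -0.6]
opening: 0.0155
16.3 [0.5358 0.0778 0.1533] F punch [-0.29 -0.5  -0.85] sd [0.7  0.46 0.34] M [ 0.075 -0.031  0.029] 0.015595659513358565
```

```bash
python3 -m pendant '[[[0,0,-2,0,0,0],[0,0,-4,0,0,0],[0,0,-4,0,0,0],[0,0,-4,0,0,0]]]'; python3 f.py
python3 -m pendant '[[[0,0,-2,0,0,0],[0,0,-3,0,0,0],[0,0,-3,0,0,0],[0,0,-3,0,0,0]]]'; python3 f.py
```

```text
clock: 16.8
tool_pos: [0.5357, 0.0777, 0.1492]
orientation: [-180.0, -0.0, -175.5]
force: [-0.3, 0.3, -1.2]
opening: 0.0161
17.1 [0.5357 0.0777 0.1493] F punch [-0.14 -0.05 -0.96] sd [0.27 0.61 0.63] M [ 0.069 -0.01  -0.013] 0.015852653246799867
clock: 17.6
tool_pos: [0.5357, 0.0778, 0.1461]
orientation: [-180.0, -0.0, -175.5]
force: [-0.3, -0.0, -1.5]
opening: 0.0159
17.9 [0.5357 0.0778 0.1461] F punch [ 0.2  -0.3  -1.62] sd [0.27 0.46 0.45] M [ 0.078 -0.074  0.004] 0.015789991812660612
```

```bash
python3 -m pendant '[[[0,0,-2,0,0,0],[0,0,-3,0,0,0],[0,0,-3,0,0,0],[0,0,-3,0,0,0]]]'; python3 f.py
python3 -m pendant '[[[0,0,-2,0,0,0],[0,0,-3,0,0,0],[0,0,-3,0,0,0],[0,0,-3,0,0,0]]]'; python3 f.py
```

```text
clock: 18.4
tool_pos: [0.5358, 0.0778, 0.1433]
orientation: [180.0, 0.0, -175.5]
force: [-0.5, 0.7, 0.3]
opening: 0.016
18.7 [0.5357 0.0778 0.1432] F punch [-0.49 -0.16  1.18] sd [0.43 0.64 0.68] M [ 0.085  0.091 -0.017] 0.015535903593124106
clock: 19.2
tool_pos: [0.5357, 0.0778, 0.1402]
orientation: [180.0, 0.0, -175.5]
force: [-0.5, 0.1, 2.2]
opening: 0.0158
19.5 [0.5357 0.0778 0.1402] F punch [-0.1  0.   1.7] sd [0.5  0.64 0.63] M [ 0.126  0.043 -0.002] 0.01589606284758699
```

```bash
python3 -m pendant '[[[0,0,-1,0,0,0],[0,0,-2,0,0,0],[0,0,-2,0,0,0],[0,0,-2,0,0,0]]]'; python3 f.py
python3 - <<'E'
from h import *
b=shot('side','s6');P=cloud(b)
hsv=cv2.cvtColor(b['pixels'],cv2.COLOR_RGB2HSV);H,S,V=[hsv[...,i] for i in range(3)]
m=(S>180)&(H>4)&(H<16)&(V>90);m[:100]=0;m[200:]=0;m[:,:240]=0;m[:,310:]=0
v,u=np.nonzero(m);print(u.min(),u.max(),v.min(),v.max(),P[m][:,2].min(),P[m][:,2].max(),np.median(P[m],0))
cv2.imwrite('pics/s6c.png',cv2.resize(b['pixels'][90:240,210:345],(540,600),interpolation=2)[:,:,::-1])
E
```

```text
clock: 20.0
tool_pos: [0.5358, 0.0778, 0.1383]
orientation: [180.0, 0.0, -175.5]
force: [-0.2, 1.2, 3.0]
opening: 0.016
20.3 [0.5358 0.0778 0.1383] F punch [-0.54 -0.01  3.61] sd [0.35 0.27 0.49] M [ 0.085  0.089 -0.004] 0.0159941639926018
270 275 160 181 0.10355176714929226 0.17177664633776002 [0.53596605 0.06965314 0.14556526]
```

View pics/s6c.png

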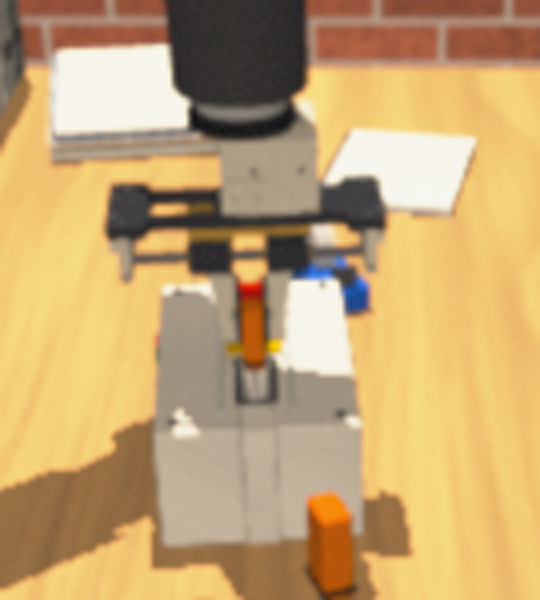

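The blade is in the throat, upright and between both plates. Drag is about 4.5 N, with under 0.5 N of side force. I'm handing in.

```bash
python3 -c "
from plant import *
close_job()
o=get_obs();print(o['clock'],o['force'],o['tool_pos'],o['opening'])"
```

```text
the job is handed in; nothing more can be done
the job is handed in; nothing more can be done
```

I slid the red transport lock to its end stop and took the smallest feeler gauge, the one in the wooden stand. I lowered it upright into the throat and handed the job in at about 20 s, still gripping the handle. No verdict was reported.

**Last checks:**
- **Lock:** it travelled about 70 mm and stalled at about 14 N against the stop. The wrist picture afterwards showed the throat clear.
- **Drag:** about 4.5 N upward relative to the free-hanging reading, with the tip about 60 mm below the lips. That is inside the 2–6 N snug range.
- **Centring:** the sideways force changed by only about 0.3 N, within the noise, so the blade is close to midway.
- **Squareness and grip:** the tool was vertical and its yaw matched the punch's measured 4.5° within about 0.1°. The finger opening held at 16 mm, the handle's width.

**Disagreements and limits:**
- I could feel drag only from about 52–55 mm below the lips by my reckoning, deeper than the stated 40–48 mm first contact. The first touch was probably lost in the force noise, or the gauge sits a few millimetres higher than I reckoned.
- The wrist camera read about 1 mm off across the throat compared with where the jaws centred on the lock grip. I corrected for this.
- Plate forces were inferred from drag and side force, not measured directly.
- The mug, tape dispenser and jar were not re-measured at the end. No move was aimed near them, and the forces showed no stray contact.

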